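# Open the bench quick clamp and slide the finished lining block out

### The arm

A 6-joint arm with a two-finger parallel gripper is mounted at the origin on a cart in front of the work surface, level with it; the furniture and walls round the work are solid. World frame = base frame: x ahead of the robot, y to its left, z up, the work surface at z = 0. Lengths are in m, angles in degrees, forces in N, time in s.
With the tool pointing down it reaches from about 0.375 to 0.9 m from the base axis. Payload 3.1 kg.
Tool frame: the origin (TCP) lies at the very end of the fingers, on their centre line; the grasp point (between the pads) lies behind it (bot.grip_depth is the z of the grasp point in the tool frame, in m); z points along the fingers, y is the direction in which the jaws open and shut (so a half turn about z gives the same grasp; the last joint's range is limited). The gripper opens to 87 mm and grips with 3 to 60 N. Pads are 19 mm wide; open, the fingers measure 117 mm over their backs; the gripper's body (75 mm by 190 mm) begins 51 mm behind the grasp point.
Start: joints at [56.923, 30.224, 82.088, -0, 67.689, -10.227], TCP at [0.243, 0.576, 0.223] pointing down, gripper open.
Joint ranges: [-176.69, 176.69], [-43.24, 126.21], [12.49, 139.97], [-82, 262], [0, 151.66], [-163.58, 163.58]. Speed limits (degrees/s): [159.86, 159.86, 180, 180, 180, 180].

### API

Orientations are given as a 3x3 rotation matrix whose columns are the frame's x, y, z axes.
In Python, from rig import bot, vision gives the robot as it stands. The module is installed in compiled form; this text tells all that it offers.
- The arm moves only by the shell command python3 -m jog 'ROWS'. ROWS is JSON, a list of rows, each a list of 3 entries, a list of its own where there are three numbers: the shift along the tool's x, y, z in mm, then the turn, a rotation vector about the tool's x, y, z in degrees, then the closure, from 0 (fully open) to 1 (shut). In form: [[[dx, dy, dz], [wx, wy, wz], fingers], ...]. A call has 1 to 12 rows; each row is the pose to reach, as a shift and turn from the pose commanded when the call began, along the tool's axes at that moment; what a row does not reach only later rows make up. A row lasts 1/12 s, in which the tool goes at most 41.7 mm and 7.16 degrees, less where a joint would pass 70% of its speed; a pose out of reach is approached as far as the arm can. A call with a gripper value outside its range is refused whole. The fingers move at their own pace and stop on an object; the grip force is fixed at half the most. Time passes only in rows, so rows that repeat a pose let the fingers close. It gives the time, the measured TCP pose, the force and the opening at its end, in the units of the state.
- bot.read_state(): the state, without advancing time (a new reading comes with each control period).
- vision.capture(name): name is "scene" or "top" or "wrist"; returns the picture (384x512x3 uint8, red, green, blue); there is no depth.
- vision.camera_info(name): a dict with "intrinsics" (3x3 intrinsics, pixels), "camera_from_world" (4x4, takes a point from world to camera coordinates); the wrist camera has in their place "mount" (4x4, takes a point from camera to tool coordinates, whose origin is the TCP and whose axes are the flange's). Camera axes: x right, y up, looking along -z (the intrinsics and any distortion apply to the point x, -y, -z); pixel columns grow to the right and rows downward; lengths in m; the calibration is good to about 2 mm. A picture is of the moment at which its call begins: read the wrist's pose just before it. camera_info takes no time and is no camera call.
- bot.hand_in(): hands the job in, once; it reports no verdict.
The state is a dict: "time_s": time; "joint_positions": joint angles; "qvel": joint speeds; "tau": joint torques, N m; "position": TCP position; "tcp_rot": TCP orientation; "force": force on the tool from outside, world axes, zero at the start; "moment": the same for the moment, N m; "opening": opening from 0.0 (shut) to 1.0 (fully open).
Only numpy, scipy, OpenCV 4.12 (cv2) and the standard library are available. Lean on these libraries where they do the work, as an engineer would, in place of code of your own. Each camera call takes 0.05 s, during which the arm holds its last target. There are 200 camera calls.

### The job

The friction lining block in the bench quick clamp is finished: unload it by pressing and pushing with the fingertips, without gripping or lifting the block. Press down the ratchet release button on the sliding jaw and, keeping it down, push the jaw back along its bar all the way to its stop; then push the block from behind, flat on the bench, out of the mouth towards the robot until the whole block lies clear in front of both jaws. Leave the tin, the marker and the upright spare block alone.

Things in the scene. Friction and masses are not known exactly. Their poses are not given: they have to be found in the camera images.
- clamp: Grey steel quick clamp screwed to the bench. Origin on the bench top, in the plane of the moving jaw's closed face. +y: opening direction along the bar; -x: out of the jaws' mouth, towards the robot; z up. The bar (14 mm wide, rack teeth up to z = 43 mm) runs along y at x = +68 mm, from y = -128 to +228 mm, between two end feet 48 mm high.
- fixed_face (a point): Centre of the fixed jaw's rubber face (clamp x = -30, y = -100, z = 12.5 mm). Both jaw arms are up to 48 mm high and reach from the bar out to clamp x = -55 mm. The moving arm, closed, fills clamp y = 0 to 24 mm (rib to 35 mm); its rubber face is sprung by a few mm. Between the block's back edge and the bar's side (clamp x = 61 mm) 58 to 70 mm of bench are free for a finger.
- jaw (a joint): Travel of the sliding jaw along the bar (clamp +y), in m: 0 closed on the block as found, 0.079 fully back against its stop. The ratchet blocks opening unless the release is down; with it down, pushing takes about 3 N. It stays where it is left.
- release (a joint): Travel of the release button, in m: 0 up, 0.012 fully down. It goes straight down and springs back up when let go; about 2 N to start, up to 6 N while the loaded pawl leaves the teeth, then 2 to 4 N to the bottom. The pawl is clear from about 0.005, so press to 0.008 or more; less far down, the jaw stays locked against opening.
- release_top (a point): Centre of the top of the release button: a ribbed steel plate 30 mm (clamp x) by 44 mm (clamp y) on the sliding jaw, over the bar, 71 mm above the bench when up. It rides with the jaw. On its -y side nothing on the clamp is higher than the button.
- post_face (a point): On the flat push face of the thumb post that stands on the sliding jaw at the +y end of the button; the face looks to clamp -y, 25 mm beyond the button's centre, 36 mm wide, up to 100 mm above the bench. A fingertip on the button, moved in clamp +y, meets it and pushes the jaw back.
- block: Brown friction lining block clamped between the jaws, lying flat on the bench: 100 mm long (along clamp y), 54 mm deep (clamp x), 25 mm high, about 0.09 kg. Its origin is the middle of its front long side, 12.5 mm above the bench, so its centre lies 27 mm behind that in clamp +x. Its own x runs along its length, its y up, its z to its back.
- block_back_left (a point): End of the block's back long edge (the edge facing the bar) at its +y end, 12.5 mm above the bench.
- block_back_right (a point): The other end of the block's back long edge, at its -y end, 12.5 mm above the bench.
- spare_block: Bystander: a second brown lining block, 100 x 25 mm and 57 mm high, standing upright behind the bar. Origin at the centre of its underside.
- tin: Bystander: small round blue grease tin, 53 mm across, 38 mm high. Origin at the centre of its underside.
- marker: Bystander: paint marker lying on the bench, 121 mm long, 13 mm thick. Origin at the centre of its underside.

How it is judged:
By the outcome, as a careful person would: the job done as asked, in the order asked, and still so for the second after the job is handed in, with the robot touching nothing.
It also fails if it takes over 51 s, if anything falls off the work surface, if the arm or the gripper's body presses on something with over 40 N, if the wrist force passes 120 N, or if a joint passes its speed limit or range.

## Working session

There is one attempt and no reset: what is moved stays moved. The work goes in short steps, Python scripts to look and compute and a shell command to move; the robot and the scene stay as the last step left them, time stands still between calls to the robot, and variables do not carry over. Pictures are saved under pics/ and viewed, about 8 in all and at most 12, crops included, and the job is handed in when it is done.

```bash
mkdir -p pics; python3 - <<'E'
from rig import bot, vision
import cv2,numpy as np
np.set_printoptions(precision=4,suppress=True)
s=bot.read_state();print(s['time_s'],s['position'],s['tcp_rot'],s['force'],s['opening'],bot.grip_depth)
for n in('top','scene'):
    im=vision.capture(n);cv2.imwrite(f'pics/{n}0.png',cv2.resize(im[...,::-1],(800,600),interpolation=cv2.INTER_CUBIC));print(n,vision.camera_info(n))
print(vision.camera_info('wrist'))
E
```

```text
0.0 [0.2423 0.5753 0.2216] [[-0.9215  0.3883 -0.0012]
 [ 0.3883  0.9215 -0.0018]
 [ 0.0004 -0.0022 -1.    ]] [-0.1281  0.1265 -0.1157] 1.0008008466673943 -0.0187
top {'intrinsics': array([[348.1159,   0.    , 249.0745],
       [  0.    , 348.1159, 190.0376],
       [  0.    ,   0.    ,   1.    ]]), 'camera_from_world': array([[-0.0878, -0.9961,  0.0043,  0.0124],
       [ 0.9763, -0.0852,  0.1988, -0.5812],
       [-0.1977,  0.0217,  0.98  , -0.8064],
       [ 0.    ,  0.    ,  0.    ,  1.    ]])}
scene {'intrinsics': array([[417.9079,   0.    , 258.758 ],
       [  0.    , 417.9079, 191.1195],
       [  0.    ,   0.    ,   1.    ]]), 'camera_from_world': array([[-0.5339, -0.8455,  0.0069,  0.3007],
       [ 0.6283, -0.3913,  0.6724, -0.4372],
       [-0.5658,  0.3633,  0.7401, -0.5646],
       [ 0.    ,  0.    ,  0.    ,  1.    ]])}
{'intrinsics': array([[284.8029,   0.    , 256.8943],
       [  0.    , 284.8029, 194.2811],
       [  0.    ,   0.    ,   1.    ]]), 'mount': array([[ 0.0003,  0.9547,  0.2977,  0.0814],
       [ 1.    , -0.    , -0.0008,  0.    ],
       [-0.0007,  0.2977, -0.9547, -0.1629],
       [ 0.    ,  0.    ,  0.    ,  1.    ]])}
```

View pics/top0.png

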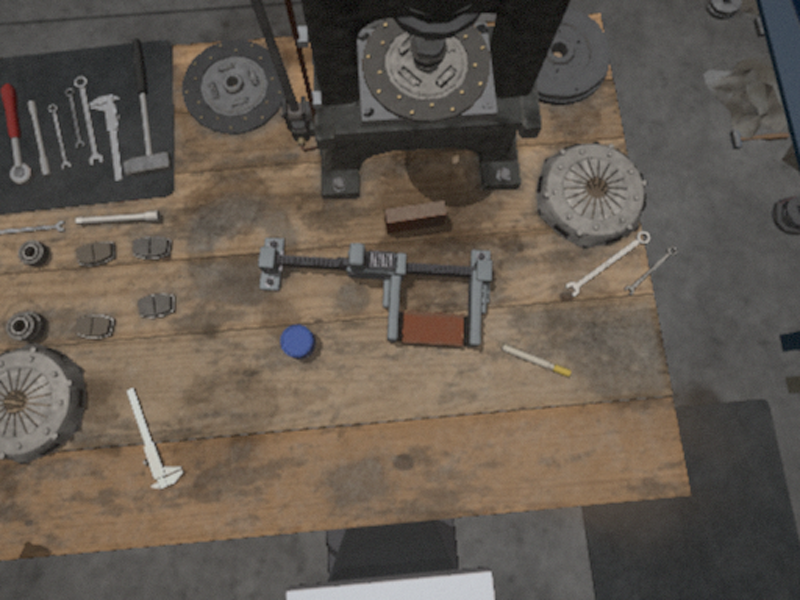

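View pics/scene0.png

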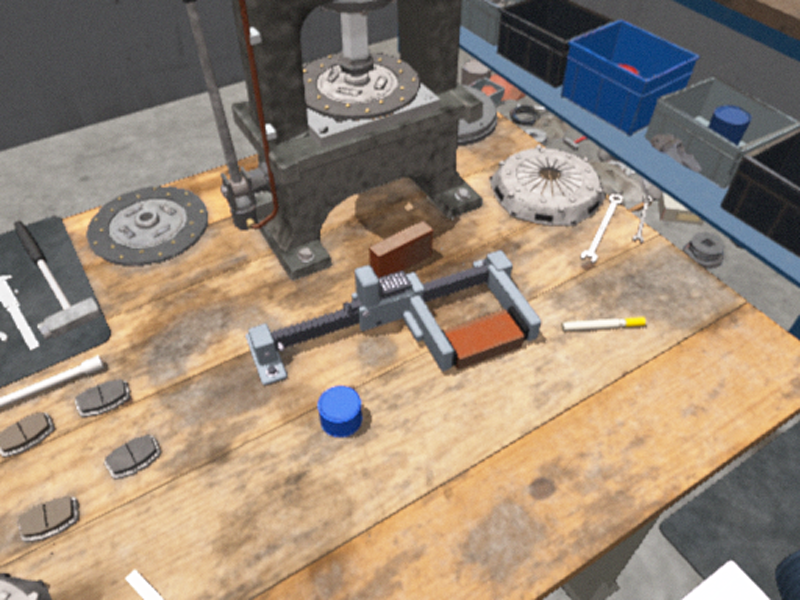

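Top view: block at about (435,330), button near (382,261), tin (297,341), marker (537,360), spare (416,217). An enlarged crop comes next, to fit the clamp pose.

```bash
python3 - <<'E'
import cv2,numpy as np
from rig import vision
im=vision.capture('top')[...,::-1]; c=im[140:235,160:320]  # x160..320,y140..235
cv2.imwrite('pics/topc.png',cv2.resize(c,None,fx=5,fy=5,interpolation=cv2.INTER_CUBIC))
E
```

```text
(no output)
```

View pics/topc.png

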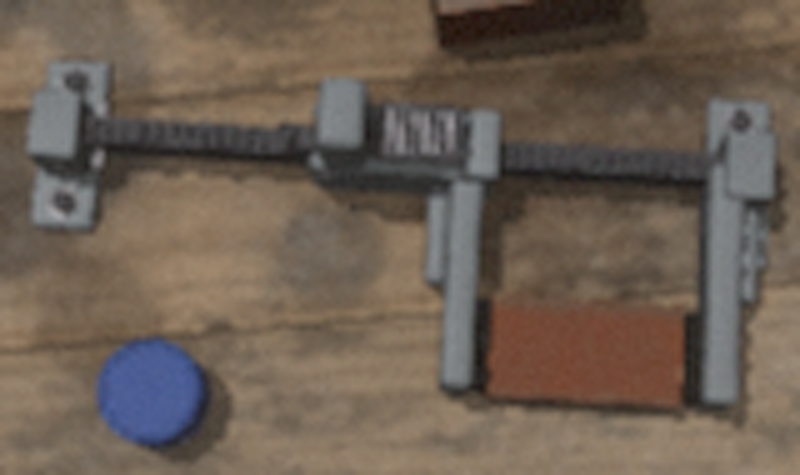

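```bash
cat > h.py <<'E'
import numpy as np
from rig import bot,vision
def ray(name,u,v,z):
    i=vision.camera_info(name);K=i['intrinsics'];T=i['camera_from_world']
    d=np.linalg.inv(K)@[u,v,1];d=np.array([d[0],-d[1],-d[2]])
    R=T[:3,:3];c=-R.T@T[:3,3];d=R.T@d
    return c+d*(z-c[2])/d[2]
def crop(u,v):return 160+u/5-.4,140+v/5-.4
def sc(u,v):return (u+.5)*.64-.5,(v+.5)*.64-.5
E
python3 - <<'E'
from h import *
np.set_printoptions(precision=4,suppress=True)
for n,u,v,z in [('bBL',491,305,.025),('bBR',686,313,.025),('bFR',683,406,.025),('bFL',487,397,.025),('btn',419,131,.071),('postR_top1',366,80,.1),('postR_top2',366,150,.1),('armFL',441,388,.048),('armFR',470,388,.048),('fixFL',702,402,.048),('fixFR',737,405,.048),('tin',152,390,.038),('footL',57,122,.048),('footR',752,165,.048)]:
    print(n,ray('top',*crop(u,v),z))
print('scene')
for n,u,v,z in [('btn',395,283,.071),('bFL',457,362,.025),('bFR',529,337,.025),('bBR',508,313,.025)]:print(n,ray('scene',*sc(u,v),z))
E
```

```text
bBL [ 0.5572 -0.0591  0.025 ]
bBR [ 0.5444 -0.1584  0.025 ]
bFR [ 0.497  -0.1513  0.025 ]
bFL [ 0.5102 -0.0527  0.025 ]
btn [ 0.6398 -0.0295  0.071 ]
postR_top1 [ 0.6594 -0.0059  0.1   ]
postR_top2 [ 0.6246 -0.0032  0.1   ]
armFL [ 0.514  -0.0295  0.048 ]
armFR [ 0.5128 -0.0438  0.048 ]
fixFL [ 0.4958 -0.1575  0.048 ]
fixFR [ 0.4929 -0.1746  0.048 ]
tin [0.5269 0.1145 0.038 ]
footL [0.6669 0.1537 0.048 ]
footR [ 0.6137 -0.197   0.048 ]
scene
btn [ 0.6356 -0.0298  0.071 ]
bFL [ 0.5093 -0.0466  0.025 ]
bFR [ 0.492  -0.1532  0.025 ]
bBR [ 0.5408 -0.1559  0.025 ]
```

```bash
python3 -m jog '[[[-600,-400,20],[0,0,-15],1],[[-600,-400,20],[0,0,-15],1],[[-600,-400,20],[0,0,-15],1],[[-600,-400,20],[0,0,-15],1],[[-600,-400,20],[0,0,-15],1],[[-600,-400,20],[0,0,-15],1],[[-600,-400,20],[0,0,-15],1],[[-600,-400,20],[0,0,-15],1],[[-600,-400,20],[0,0,-15],1],[[-600,-400,20],[0,0,-15],1],[[-600,-400,20],[0,0,-15],1],[[-600,-400,20],[0,0,-15],1]]'
```

```text
time_s: 1.15
position: [0.517, 0.1599, 0.2086]
tcp_rot: [[-0.991, 0.137, -0.0], [0.137, 0.991, 0.0], [0.0, 0.0, -1.0]]
force: [1.3, 1.1, -0.2]
opening: 0.175
```

```bash
python3 -m jog '[[[-146,-171,25],[0,0,0],1],[[-146,-171,25],[0,0,0],1],[[-146,-171,25],[0,0,0],1],[[-146,-171,25],[0,0,0],1],[[-146,-171,25],[0,0,0],1],[[-146,-171,25],[0,0,0],1],[[-146,-171,25],[0,0,0],1],[[-146,-171,25],[0,0,0],1],[[-146,-171,25],[0,0,0],1]]'
python3 - <<'E'
from h import *
import cv2
s=bot.read_state();print(s['time_s'],s['position'],s['tcp_rot'],s['force'])
im=vision.capture('wrist');cv2.imwrite('pics/w1.png',cv2.resize(im[...,::-1],(800,600),interpolation=cv2.INTER_CUBIC))
E
```

```text
time_s: 1.9
position: [0.6366, -0.0266, 0.1833]
tcp_rot: [[-0.991, 0.136, -0.002], [0.136, 0.991, 0.001], [0.002, 0.001, -1.0]]
force: [-0.8, -0.1, -0.3]
opening: 0.01
1.9 [ 0.63655276 -0.02656293  0.18332923] [[-9.90657150e-01  1.36359902e-01 -2.09462844e-03]
 [ 1.36357967e-01  9.90659084e-01  1.04091173e-03]
 [ 2.21700132e-03  7.45567375e-04 -9.99997265e-01]] [-0.81646441 -0.07207826 -0.339785  ]
```

View pics/w1.png

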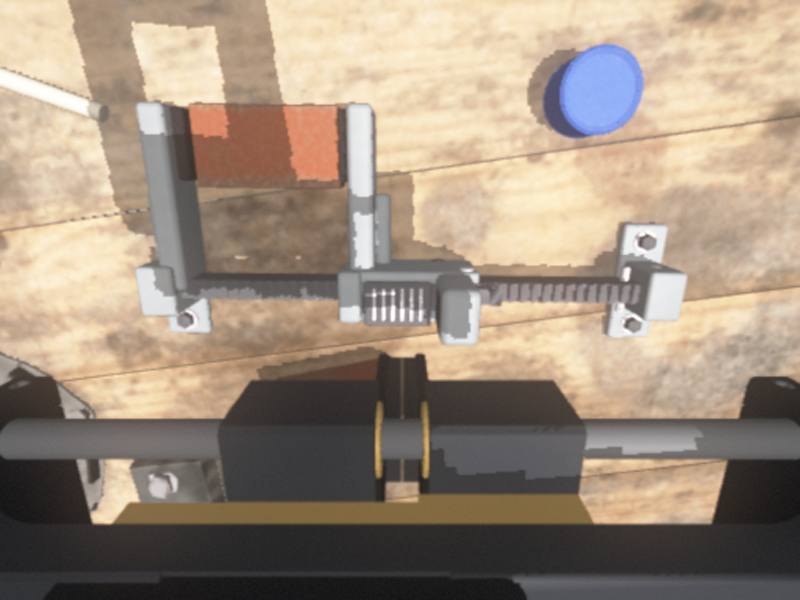

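Wrist view: button centre about (398,304), post left edge at u = 440, block corners (188,104), (337,105), (340,187), (193,183).

```bash
cat >> h.py <<'E'
def wray(pos,R,u,v,z):
    i=vision.camera_info('wrist');M=i['mount'];d=np.linalg.inv(i['intrinsics'])@[u,v,1];d=np.array([d[0],-d[1],-d[2]])
    c=R@M[:3,3]+pos;d=R@M[:3,:3]@d
    return c+d*(z-c[2])/d[2]
def tool(s,p): return 1000*np.array(s['tcp_rot']).T@(np.array(p)-np.array(s['position']))
E
python3 - <<'E'
from h import *
np.set_printoptions(precision=4,suppress=True)
s=bot.read_state();p=np.array(s['position']);R=np.array(s['tcp_rot'])
for n,u,v,z in [('btn',398,304,.071),('btnL',363,304,.071),('btnR',433,304,.071),('btnfront',398,283,.071),('btnback',398,325,.071),('post',440,312,.1),('bFR',188,104,.025),('bFL',337,105,.025),('bBL',340,187,.025),('bBR',193,183,.025),('armFL',373,106,.048),('armFR',347,104,.048),('fixFL',163,104,.048),('fixFR',138,104,.048),('fixbarL',175,312,.048)]:
    q=wray(p,R,*sc(u,v),z);print(n,q,tool(s,q))
E
```

```text
btn [ 0.6407 -0.029   0.071 ] [ -4.6942  -2.367  112.611 ]
btnL [ 0.6376 -0.0514  0.071 ] [ -4.6903 -25.0636 112.5976]
btnR [ 0.6438 -0.0065  0.071 ] [ -4.6981  20.3347 112.6243]
btnfront [ 0.6268 -0.027   0.071 ] [  9.3614  -2.3361 112.6347]
btnback [ 0.655  -0.0309  0.071 ] [-19.1676  -2.3988 112.5865]
post [ 0.64   -0.0039  0.1   ] [-0.5314 22.3619 83.6325]
bFR [ 0.4982 -0.1502  0.025 ] [ 119.9794 -141.8158  158.7395]
bFL [ 0.5122 -0.0523  0.025 ] [119.4096 -42.9545 158.7969]
bBL [ 0.5644 -0.0596  0.025 ] [ 66.6579 -43.1142 158.7076]
bBR [ 0.5479 -0.1607  0.025 ] [  69.3396 -145.5177  158.6518]
armFL [ 0.5189 -0.0278  0.048 ] [116.1315 -17.7    135.8062]
armFR [ 0.5156 -0.0435  0.048 ] [117.2596 -33.7089 135.7987]
fixFL [ 0.5003 -0.1558  0.048 ] [ 117.2126 -147.0874  135.7317]
fixFR [ 0.4982 -0.1711  0.048 ] [ 117.2063 -162.4831  135.7226]
fixbarL [ 0.6323 -0.1869  0.048 ] [ -17.7648 -160.0208  135.4959]
```

```bash
python3 -m jog '[[[-4.5,-6,30],[0,0,0],1],[[-4.5,-6,70],[0,0,0],1],[[-4.5,-6,100],[0,0,0],1],[[-4.5,-6,106],[0,0,0],1],[[-4.5,-6,109],[0,0,0],1],[[-4.5,-6,112],[0,0,0],1],[[-4.5,-6,114],[0,0,0],1],[[-4.5,-6,116],[0,0,0],1],[[-4.5,-6,118],[0,0,0],1],[[-4.5,-6,120],[0,0,0],1],[[-4.5,-6,122],[0,0,0],1],[[-4.5,-6,122],[0,0,0],1]]'
```

```text
time_s: 2.95
position: [0.6423, -0.0342, 0.0622]
tcp_rot: [[-0.991, 0.137, 0.002], [0.137, 0.991, -0.0], [-0.002, 0.0, -1.0]]
force: [1.1, 1.1, 1.4]
opening: 0.004
```

```bash
python3 -m jog '[[[0,0,1],[0,0,0],1],[[0,0,2],[0,0,0],1],[[0,0,2],[0,0,0],1],[[0,0,2],[0,0,0],1]]'; python3 - <<'E'
from h import *
import cv2
s=bot.read_state();print(s['position'],s['force'])
im=vision.capture('scene');cv2.imwrite('pics/s1.png',cv2.resize(im[140:260,190:350,::-1],(800,600),interpolation=cv2.INTER_CUBIC))
E
```

```text
time_s: 3.28
position: [0.6417, -0.0343, 0.0598]
tcp_rot: [[-0.991, 0.137, 0.001], [0.137, 0.991, -0.0], [-0.001, -0.0, -1.0]]
force: [1.8, 0.2, 2.8]
opening: 0.005
[ 0.64174573 -0.0342697   0.05977904] [1.7917115  0.24197283 2.8239474 ]
```

View pics/s1.png

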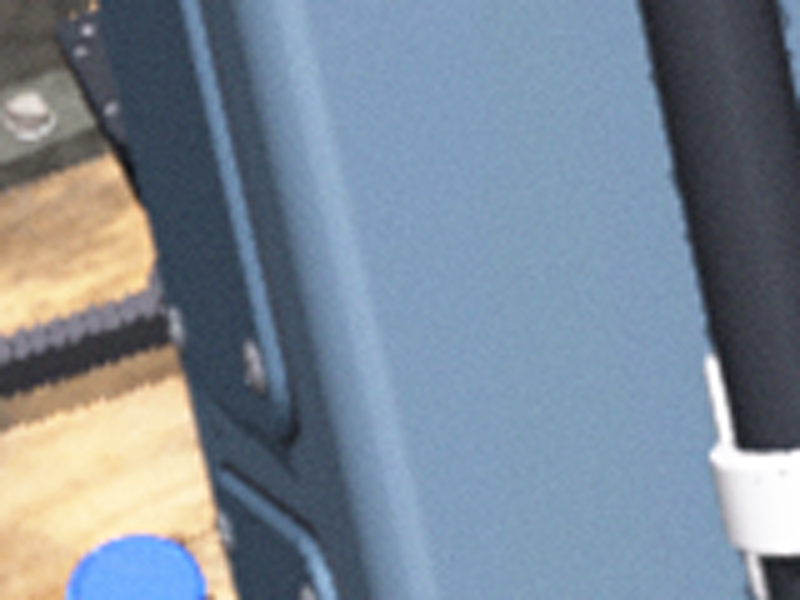

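```bash
python3 -m jog '[[[0,5,0],[0,0,0],1],[[0,9,0],[0,0,0],1],[[0,12,0],[0,0,0],1],[[0,15,0],[0,0,0],1],[[0,19,0],[0,0,0],1],[[0,24,0],[0,0,0],1],[[0,30,0],[0,0,0],1],[[0,36,0],[0,0,0],1],[[0,42,0],[0,0,0],1],[[0,48,0],[0,0,0],1],[[0,54,0],[0,0,0],1],[[0,60,0],[0,0,0],1]]'
```

```text
time_s: 4.33
position: [0.6495, 0.026, 0.0596]
tcp_rot: [[-0.991, 0.136, -0.0], [0.136, 0.991, -0.0], [0.0, -0.0, -1.0]]
force: [-0.6, -3.6, 1.3]
opening: 0.009
```

```bash
python3 -m jog '[[[0,5,0.3],[0,0,0],1],[[0,10,0.3],[0,0,0],1],[[0,14,0.3],[0,0,0],1],[[0,18,0.3],[0,0,0],1],[[0,21,0.3],[0,0,0],1],[[0,24,0.3],[0,0,0],1],[[0,26,0.3],[0,0,0],1],[[0,27,0.3],[0,0,0],1]]'; python3 -m jog '[[[0,1,0],[0,0,0],1],[[0,2,0],[0,0,0],1],[[0,3,0],[0,0,0],1],[[0,3,0],[0,0,0],1]]'
```

```text
time_s: 5.0
position: [0.6535, 0.0526, 0.0596]
tcp_rot: [[-0.991, 0.137, 0.001], [0.137, 0.991, 0.0], [-0.001, 0.0, -1.0]]
force: [-0.2, -2.5, 3.1]
opening: 0.006
time_s: 5.33
position: [0.6538, 0.0552, 0.0595]
tcp_rot: [[-0.991, 0.137, 0.0], [0.137, 0.991, 0.0], [-0.0, 0.0, -1.0]]
force: [-0.3, -1.5, 1.5]
opening: 0.009
```

```bash
for i in 1; do python3 -m jog '[[[0,1,0],[0,0,0],1],[[0,2,0],[0,0,0],1],[[0,3,0],[0,0,0],1],[[0,3,0],[0,0,0],1]]'; done; python3 -m jog '[[[0,1,0],[0,0,0],1],[[0,2,0],[0,0,0],1],[[0,2,0],[0,0,0],1]]'
```

```text
time_s: 5.67
position: [0.6543, 0.0582, 0.0596]
tcp_rot: [[-0.991, 0.137, 0.001], [0.137, 0.991, 0.0], [-0.001, 0.0, -1.0]]
force: [0.3, -1.8, 2.0]
opening: 0.003
time_s: 5.92
position: [0.6546, 0.06, 0.0596]
tcp_rot: [[-0.991, 0.136, 0.001], [0.136, 0.991, -0.0], [-0.001, -0.0, -1.0]]
force: [0.6, -2.5, 2.9]
opening: 0.005
```

```bash
python3 -m jog '[[[0,1,0],[0,0,0],1],[[0,2,0],[0,0,0],1],[[0,3,0],[0,0,0],1],[[0,3,0],[0,0,0],1]]';python3 -m jog '[[[0,1,0],[0,0,0],1],[[0,2,0],[0,0,0],1],[[0,2,0],[0,0,0],1]]'
```

```text
time_s: 6.25
position: [0.6546, 0.0601, 0.0596]
tcp_rot: [[-0.991, 0.136, -0.001], [0.136, 0.991, -0.004], [0.0, -0.005, -1.0]]
force: [-0.3, -10.2, 3.5]
opening: 0.005
time_s: 6.5
position: [0.6546, 0.0602, 0.0596]
tcp_rot: [[-0.991, 0.135, -0.002], [0.135, 0.991, -0.007], [0.001, -0.007, -1.0]]
force: [-0.6, -14.8, 3.5]
opening: 0.006
```

```bash
python3 -m jog '[[[0,-3,0],[0,0,0],1],[[0,-6,0],[0,0,0],1],[[0,-6,-10],[0,0,0],1],[[0,-6,-30],[0,0,0],1],[[0,-6,-60],[0,0,0],1],[[0,-6,-90],[0,0,0],1],[[0,-6,-100],[0,0,0],0.5],[[0,-6,-100],[0,0,0],0.5]]'; python3 - <<'E'
from h import *
import cv2
s=bot.read_state();print(s['position'],s['force'],tool(s,[.586,-.114,.1]))
E
```

```text
time_s: 7.17
position: [0.6559, 0.0599, 0.163]
tcp_rot: [[-0.991, 0.136, 0.006], [0.136, 0.991, 0.0], [-0.006, 0.001, -1.0]]
force: [0.8, -0.6, 0.8]
opening: 0.086
[0.65588173 0.05985891 0.16301325] [ 0.8011104  -0.56733831  0.81593152] [  46.03346947 -181.78708568   62.57334014]
```

```bash
python3 -m jog '[[[46,-182,-17],[0,0,0],0.5],[[46,-182,-17],[0,0,0],0.5],[[46,-182,-17],[0,0,0],0.5],[[46,-182,-17],[0,0,0],0.5],[[46,-182,-17],[0,0,0],0.5],[[46,-182,-17],[0,0,0],0.5],[[46,-182,-17],[0,0,0],0.5],[[46,-182,-17],[0,0,0],0.5]]'; python3 - <<'E'
from h import *
import cv2
s=bot.read_state();print(s['position'],s['tcp_rot'],s['force'])
im=vision.capture('wrist');cv2.imwrite('pics/w2.png',cv2.resize(im[...,::-1],(800,600),interpolation=cv2.INTER_CUBIC))
E
```

```text
time_s: 7.83
position: [0.5831, -0.1138, 0.1752]
tcp_rot: [[-0.991, 0.137, -0.002], [0.137, 0.991, 0.002], [0.003, 0.002, -1.0]]
force: [0.3, -0.6, 0.3]
opening: 0.497
[ 0.58305878 -0.11382407  0.1751587 ] [[-0.99062264  0.13660535 -0.00240236]
 [ 0.13660108  0.99062439  0.00186027]
 [ 0.00263396  0.00151466 -0.99999538]] [ 0.28966188 -0.64067627  0.3216058 ]
```

View pics/w2.png

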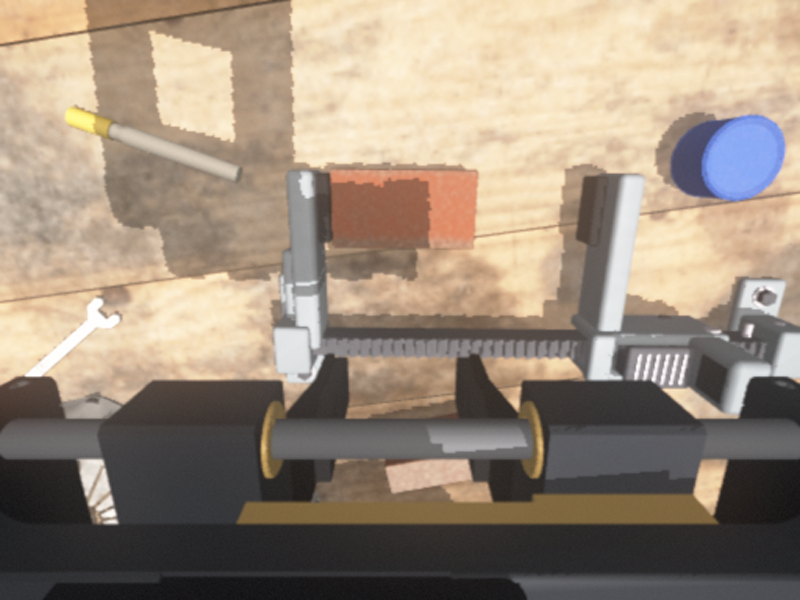

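Jaw is fully back beside its end foot. Block corners: (330,170), (477,170), (474,247), (331,245). The bystanders are undisturbed.

```bash
python3 - <<'E'
from h import *
np.set_printoptions(precision=4,suppress=True)
s=bot.read_state();p=np.array(s['position']);R=np.array(s['tcp_rot'])
for n,u,v,z in [('bFR',330,170,.025),('bFL',477,170,.025),('bBL',474,247,.025),('bBR',331,245,.025),('fixarmfront',318,173,.048),('fixarmback',326,320,.048),('barfront',400,331,.043),('markerend',240,175,.01),('tin',725,165,.038)]:
    q=wray(p,R,*sc(u,v),z);print(n,q,tool(s,q))
E
```

```text
bFR [ 0.4991 -0.1505  0.025 ] [ 78.132  -48.2981 150.45  ]
bFL [ 0.5125 -0.0522  0.025 ] [ 78.1549  50.8411 150.5728]
bBL [ 0.5644 -0.0588  0.025 ] [ 25.8446  51.3452 150.4584]
bBR [ 0.5493 -0.159   0.025 ] [ 27.281  -49.9997 150.336 ]
fixarmfront [ 0.5002 -0.1547  0.048 ] [ 76.5705 -52.3624 127.4414]
fixarmback [ 0.5967 -0.1678  0.048 ] [-20.8385 -52.2313 127.2273]
barfront [ 0.6135 -0.1185  0.043 ] [-30.8706  -1.148  132.2686]
markerend [ 0.4936 -0.2165  0.01  ] [  74.5696 -114.5008  165.3602]
tin [0.5307 0.1045 0.038 ] [ 81.4153 208.6481 137.7755]
```

```bash
python3 -m jog '[[[0,0,40],[0,0,0],0.5],[[0,0,80],[0,0,0],0.5],[[0,0,110],[0,0,0],0.5],[[0,0,130],[0,0,0],0.5],[[0,0,145],[0,0,0],0.5],[[0,0,157],[0,0,0],0.5],[[0,0,164],[0,0,0],0.5],[[0,0,168],[0,0,0],0.5],[[0,0,168],[0,0,0],0.5],[[0,0,168],[0,0,0],0.5]]'
python3 -m jog '[[[5,0,0],[0,0,0],0.5],[[9,0,0],[0,0,0],0.5],[[12,0,0],[0,0,0],0.5],[[15,0,0],[0,0,0],0.5],[[18,0,0],[0,0,0],0.5],[[21,0,0],[0,0,0],0.5],[[24,0,0],[0,0,0],0.5],[[27,0,0],[0,0,0],0.5]]'
```

```text
time_s: 8.72
position: [0.5844, -0.1149, 0.0091]
tcp_rot: [[-0.991, 0.136, 0.001], [0.136, 0.991, -0.0], [-0.001, -0.0, -1.0]]
force: [0.0, -0.2, 0.3]
opening: 0.501
time_s: 9.38
position: [0.5576, -0.1116, 0.0088]
tcp_rot: [[-0.991, 0.137, 0.002], [0.137, 0.991, -0.001], [-0.002, -0.0, -1.0]]
force: [1.7, 0.9, 0.6]
opening: 0.497
```

```bash
python3 -m jog '[[[4,0,0],[0,0,0],0.5],[[8,0,0],[0,0,0],0.5],[[12,0,0],[0,0,0],0.5],[[16,0,0],[0,0,0],0.5],[[20,0,0],[0,0,0],0.5],[[24,0,0],[0,0,0],0.5],[[28,0,0],[0,0,0],0.5],[[32,0,0],[0,0,0],0.5],[[36,0,0],[0,0,0],0.5],[[40,0,0],[0,0,0],0.5],[[44,0,0],[0,0,0],0.5],[[47,0,0],[0,0,0],0.5]]'
python3 -m jog '[[[3,0,0],[0,0,0],0.5],[[6,0,0],[0,0,0],0.5],[[9,0,0],[0,0,0],0.5],[[12,0,0],[0,0,0],0.5],[[14,0,0],[0,0,0],0.5],[[15,0,0],[0,0,0],0.5],[[15,0,0],[0,0,0],0.5]]'
```

```text
time_s: 10.38
position: [0.5097, -0.1047, 0.0084]
tcp_rot: [[-0.991, 0.137, -0.001], [0.137, 0.991, 0.0], [0.001, 0.0, -1.0]]
force: [1.6, -0.3, 0.0]
opening: 0.499
time_s: 10.97
position: [0.495, -0.1027, 0.0084]
tcp_rot: [[-0.991, 0.137, -0.001], [0.137, 0.991, 0.0], [0.001, 0.0, -1.0]]
force: [-0.1, -0.3, -0.1]
opening: 0.504
```

```bash
python3 -m jog '[[[-4,0,0],[0,0,0],0.5],[[-12,0,0],[0,0,0],0.5],[[-20,0,0],[0,0,0],0.5],[[-20,0,0],[0,0,0],0.5],[[-20,0,-30],[0,0,0],0.5],[[-20,0,-70],[0,0,0],0.5],[[-20,0,-110],[0,0,0],0.5],[[-20,0,-150],[0,0,0],0.5],[[-20,0,-160],[0,0,0],0.5],[[-20,0,-160],[0,0,0],0.5]]'; python3 - <<'E'
from h import *
import cv2
s=bot.read_state();print(s['position'],s['tcp_rot'],s['force'])
im=vision.capture('wrist');cv2.imwrite('pics/w3.png',cv2.resize(im[...,::-1],(800,600),interpolation=cv2.INTER_CUBIC))
E
```

```text
time_s: 11.8
position: [0.518, -0.1065, 0.1722]
tcp_rot: [[-0.991, 0.136, 0.008], [0.136, 0.991, -0.004], [-0.008, -0.002, -1.0]]
force: [-0.3, -0.1, -1.1]
opening: 0.499
[ 0.51800833 -0.106511    0.17216171] [[-0.99064895  0.13619886  0.00803353]
 [ 0.13617405  0.99067853 -0.00356096]
 [-0.00844364 -0.0024337  -0.99996139]] [-0.30511799 -0.11482165 -1.09383823]
```

View pics/w3.png

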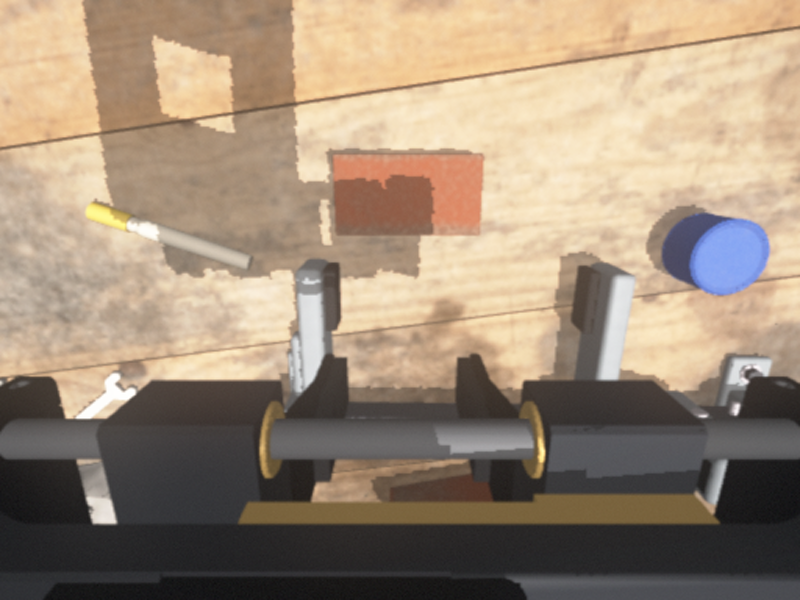

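Block lies flat and square in front of both jaws; its back edge is at row 235 and the arm fronts are at about row 262. One numeric check, then I hand in.

```bash
python3 - <<'E'
from h import *
np.set_printoptions(precision=1,suppress=True)
s=bot.read_state();p=np.array(s['position']);R=np.array(s['tcp_rot'])
for n,u,v,z in [('bBL',480,236,.025),('bBR',335,235,.025),('fixFL',325,264,.048),('movFR',605,266,.048),('movFL',633,272,.048)]:
    print(n,tool(s,wray(p,R,*sc(u,v),z)))
bot.hand_in()
E
```

```text
bBL [ 34.5  54.2 144.6]
bBR [ 35.2 -46.  144.7]
fixFL [ 19.8 -50.  121.8]
movFR [ 18.5 132.7 121.6]
movFL [ 14.5 151.6 121.6]
the job is handed in; nothing more can be done
```

The block is unloaded and the job is handed in at about 12 s of the 51 s allowed. There is no verdict, because handing in does not report one.

- **Release and jaw:** I pressed the release button about 11 mm down. Holding it there, I pushed the jaw back by its thumb post until it stopped moving and the push force rose to about 15 N.
- **Block:** I pushed it out flat from behind with two half-open fingertips, without gripping or lifting it. Then I backed off and lifted clear.

**Last checks (wrist picture just before hand-in):**
- The block lies square to the clamp. Its back edge is about 15 mm in front of both jaw arms.
- The jaw is still open beside its end foot. The gap between the arms measures about 183 mm, against about 179 mm expected at full travel, which is within reading error.
- The tin and marker were not touched. The spare block was only partly in view in that picture, but the arm stayed well away from it.
- No contact forces were left on the tool.

No check failed or disagreed. One scene picture, meant to confirm the button press, was blocked by the arm, so the press depth comes from the fingertip height and force.

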